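Find the liner cup that fits the clamped pot

ROBOT

A 7-joint arm with a two-finger parallel gripper is mounted at the origin on a cart in front of the work surface, level with it; the furniture and walls round the work are solid. World frame = base frame: x ahead of the robot, y to its left, z up, the work surface at z = 0. Lengths are in m, angles in rad, forces in N, time in s.
With the tool pointing down it reaches from about 0.35 to 0.9 m from the base axis. Payload 8.1 kg.
Tool frame: the origin (TCP) lies at the very end of the fingers, on their centre line; the grasp point (between the pads) lies manip.grip_depth behind it (manip.grip_depth is the distance from the TCP to the grasp point, in m); z points along the fingers, y is the direction in which the jaws open and shut (so a half turn about z gives the same grasp; the last joint's range is limited). The gripper opens to 85 mm and grips with 20 to 120 N. Pads are 22 mm wide; open, the fingers measure 114 mm over their backs; the gripper's body (76 mm by 85 mm) begins 54 mm behind the grasp point. The pads swing forward as they close: fully open they stand 13 mm farther back than shut.
Start: joints at [1.238, 0.434, 0.025, 1.573, -0.012, 1.134, -0.075], TCP at [0.142, -0.609, 0.231] pointing down, gripper open.
Joint ranges: [-2.62, 2.62], [-0.44, 2.09], [-1.27, 1.32], [0.08, 2.57], [-1.32, 4.46], [0.12, 2], [-2.74, 2.74]. Speed limits (rad/s): [2.22, 2.22, 3.01, 3.01, 3.14, 3.14, 3.14].

INTERFACE

Orientations are given as a rotation vector (axis times angle).
In Python, from plant import manip gives the robot as it stands.
- The arm moves only by the tool jog_arm, never from a script. Its argument "rows" is a list of rows, each an object with "xyz": the shift along the tool's x, y, z in m, a list of three; "twist": the turn about the tool's z in rad. A call has 1 to 12 rows; each row is the pose to reach, as a shift and turn from the pose measured when the call began, along the tool's axes at that moment; what a row does not reach only later rows make up. A row lasts 1/10 s, in which the tool goes at most 50 mm and 8.59 degrees, less where a joint would pass 70% of its speed; a pose out of reach is approached as far as the arm can. A call with a gripper value outside its range is refused whole. "claw" is the finger opening in m, from 0 to 0.0854, set as the call begins (left out, the last holds). The fingers move at their own pace and stop on an object; "grip_force" is the grip in N (left out, the last holds). Time passes only in rows, so rows that repeat a pose let the fingers close. It gives the time, the measured TCP pose, the force and the opening at its end, in the units of the state.
- manip.sense(): the state, without advancing time (a new reading comes with each control period).
- manip.camera(name): name is "scene" or "top" or "wrist"; returns the picture (420x560x3 uint8, red, green, blue); there is no depth.
- manip.camera_model(name): a dict with "camera_matrix" (3x3 intrinsics, pixels), "eye" and "orientation" of the camera in the world. Camera axes: x right, y down, z forward; pixel columns grow to the right and rows downward; lengths in m; the calibration is good to about 2 mm. A picture is of the moment at which its call begins: read the wrist's pose just before it. camera_model takes no time and is no camera call; for the wrist camera it gives the pose at the moment of the call.
- manip.sign_off(): hands the job in, once; it reports no verdict.
The state is a dict: "t": time; "qpos": joint angles; "qvel": joint speeds; "tau": joint torques, N m; "tool_pos": TCP position; "tcp_rot": TCP orientation; "force": force on the tool from outside, world axes, zero at the start; "torque": the same for the moment, N m; "gripper_width": finger opening in m.
Only numpy, scipy, OpenCV 4.12 (cv2) and the standard library are available. Lean on these libraries where they do the work, as an engineer would, in place of code of your own. Each camera call takes 0.05 s, during which the arm holds its last target. There are 200 camera calls.

TASK

One of the three steel liner cups in the sloping rack fits the aluminium pot clamped on the bench, but nobody has noted which: try them until you find the one that goes in and comes to rest with its collar on the pot's rim, neither standing proud nor dropping right down inside. Leave that one seated upright in the pot and the other two standing in holes of the rack, and do not knock over or push aside the bottles, the tin and the sanding block round about.

Things in the scene. Friction and masses are not known exactly. Their poses are not given: they have to be found in the camera images.
- rack: Fixed plywood rack: board 90 x 310 x 30 mm sloping 30 degrees down towards the robot, on rails. Origin: on the bench under its middle; y along the row of holes, z up, x level towards the high side. Three blind holes, diameter 42, 18 deep, square to the board; their axes lean towards the rack's -x: (-0.5, 0, 0.866). A liner stands in one on its foot with 2 mm play, so it leans 30 to 37 degrees.
- rack_hole_0 (a point): Centre of the floor of the rack's hole at its -y end (rack frame x -6, y -100, z 36 mm). Axes as the rack's. A liner's origin comes here when it stands in the hole.
- rack_hole_1 (a point): The same for the middle hole (rack frame x -6, y 0, z 36 mm).
- rack_hole_2 (a point): The same for the hole at the +y end (rack frame x -6, y 100, z 36 mm).
- pot_stand: Fixed plywood base 112 x 112 x 18 mm on the bench, whose four steel lugs clamp an upright aluminium pot (outer diameter 78) at its centre. Origin: centre of its underside; z up. Pot rim 85 mm and inner floor 24 mm above the origin. The straight bore is 45, 53 or 61 mm; which is not told and changes. Two spare pots far off at the bench's left end are no part of the job.
- pot_rim (a point): Centre of the pot's mouth, level with its rim. The matching liner (3 mm thinner than the bore) rests with the cone under its collar on the rim, origin 49 mm below this point. A liner too large stops on the cone over its foot, 24 mm or more higher than that; one too small passes collar and all, down to the pot's floor, 12 mm lower.
- toy_plane (a point): Point on the bench under the middle of a fixed toy plane on its wooden stand: an obstacle that fills up to 90 mm either way in y, from 170 mm nearer the robot to 85 mm beyond in x, up to 200 mm high. The second toy plane, nearer the robot, is scenery only: it is not solid and nothing can touch it.
- liner_small: Loose steel liner cup, 92 mm tall, 0.14-0.28 kg, the thinnest. Origin: centre of underside; z: axis to open top. Foot diameter 38 (3 mm bevel) to height 18; cone to the body at 26; body diameter 42 to 46; cone under the collar to diameter 49 at 52; collar top 58; then a neck of diameter 38, wall 4, to 92, alike on all three: grip it there. Starts in any rack hole.
- liner_middle: Loose steel liner cup, 92 mm tall, 0.14-0.28 kg, the middle size. Origin: centre of underside; z: axis to open top. Foot diameter 38 (3 mm bevel) to height 18; cone to the body at 26; body diameter 50 to 46; cone under the collar to diameter 57 at 52; collar top 58; then a neck of diameter 38, wall 4, to 92, alike on all three: grip it there. Starts in any rack hole.
- liner_large: Loose steel liner cup, 92 mm tall, 0.14-0.28 kg, the thickest. Origin: centre of underside; z: axis to open top. Foot diameter 38 (3 mm bevel) to height 18; cone to the body at 26; body diameter 58 to 46; cone under the collar to diameter 65 at 52; collar top 58; then a neck of diameter 38, wall 4, to 92, alike on all three: grip it there. Starts in any rack hole.
- dark_bottle: Bystander: dark plastic bottle with a cap, diameter 66, 227 mm tall, upright; origin at the centre of its underside. Do not knock it over or shift it.
- paint_tin: Bystander: closed paint tin, diameter 102, 119 mm tall, upright; origin at the centre of its underside. Do not knock it over or shift it.
- glue_bottle: Bystander: white glue bottle with a pointed nozzle, diameter 48, 154 mm tall, upright; origin at the centre of its underside. Do not knock it over or shift it.
- sanding_block: Bystander: cork sanding block 58 x 105 x 34 mm lying on the bench, long side along its y; origin at the centre of its underside. Do not shift it.
Not all that is in view belongs to the job. What is shaped like the liner_small but purple is not meant.

How it is judged:
At the end, for the whole second after the job is handed in: One liner is upright in the clamped pot (within 3 mm of its axis and 5 degrees), collar on the rim (underside 31 to 42 mm over the stand's origin); the other two have their feet in rack holes and lean 20 to 45 degrees with the slope; all three are at rest (((horizontal distance between liner_small and pot_stand below 0.003 m and z of liner_small in the frame of pot_stand between 0.031 and 0.042 m and angle between liner_small's own z axis and vertical below 0.09 rad and x of liner_middle in the frame of rack between -0.02 and 0.012 m and y of liner_middle in the frame of rack between -0.115 and 0.115 m and z of liner_middle in the frame of rack between 0.028 and 0.046 m and angle between liner_middle's own z axis and vertical between 0.35 and 0.8 rad and x of liner_large in the frame of rack between -0.02 and 0.012 m and y of liner_large in the frame of rack between -0.115 and 0.115 m and z of liner_large in the frame of rack between 0.028 and 0.046 m and angle between liner_large's own z axis and vertical between 0.35 and 0.8 rad) or (horizontal distance between liner_middle and pot_stand below 0.003 m and z of liner_middle in the frame of pot_stand between 0.031 and 0.042 m and angle between liner_middle's own z axis and vertical below 0.09 rad and x of liner_small in the frame of rack between -0.02 and 0.012 m and y of liner_small in the frame of rack between -0.115 and 0.115 m and z of liner_small in the frame of rack between 0.028 and 0.046 m and angle between liner_small's own z axis and vertical between 0.35 and 0.8 rad and x of liner_large in the frame of rack between -0.02 and 0.012 m and y of liner_large in the frame of rack between -0.115 and 0.115 m and z of liner_large in the frame of rack between 0.028 and 0.046 m and angle between liner_large's own z axis and vertical between 0.35 and 0.8 rad) or (horizontal distance between liner_large and pot_stand below 0.003 m and z of liner_large in the frame of pot_stand between 0.031 and 0.042 m and angle between liner_large's own z axis and vertical below 0.09 rad and x of liner_small in the frame of rack between -0.02 and 0.012 m and y of liner_small in the frame of rack between -0.115 and 0.115 m and z of liner_small in the frame of rack between 0.028 and 0.046 m and angle between liner_small's own z axis and vertical between 0.35 and 0.8 rad and x of liner_middle in the frame of rack between -0.02 and 0.012 m and y of liner_middle in the frame of rack between -0.115 and 0.115 m and z of liner_middle in the frame of rack between 0.028 and 0.046 m and angle between liner_middle's own z axis and vertical between 0.35 and 0.8 rad)) and linear speed of each of liner_small, liner_middle, liner_large below 0.02 m/s); the robot touches nothing.
It fails at once if the dark bottle is knocked over or pushed more than 30 mm (angle between dark_bottle's own z axis and vertical above 0.4 rad or distance of dark_bottle from where it was at the start of the episode above 0.03 m).
It fails at once if the paint tin is knocked over or pushed more than 30 mm (angle between paint_tin's own z axis and vertical above 0.4 rad or distance of paint_tin from where it was at the start of the episode above 0.03 m).
It fails at once if the glue bottle is knocked over or pushed more than 30 mm (angle between glue_bottle's own z axis and vertical above 0.4 rad or distance of glue_bottle from where it was at the start of the episode above 0.03 m).
It fails at once if the sanding block is knocked over or pushed more than 30 mm (angle between sanding_block's own z axis and vertical above 0.4 rad or distance of sanding_block from where it was at the start of the episode above 0.03 m).
It also fails if it takes over 69 s, if anything falls off the work surface, if the arm or the gripper's body presses on something with over 40 N, if the wrist force passes 120 N, or if a joint passes its speed limit or range.

## Working session

There is one attempt and no reset: what is moved stays moved. The work goes in short steps, Python scripts to look and compute and a tool call to move; the robot and the scene stay as the last step left them, time stands still between calls to the robot, and variables do not carry over. Pictures are saved under pics/ and viewed, about 8 in all and at most 12, crops included, and the job is handed in when it is done.

Besides the shell and the picture viewer there is one more tool, called after "Call:" in YAML: its name, and indented under it one key for each argument. jog_arm: Moves the arm, as the interface text tells. Its arguments: {"type":"object","properties":{"rows":{"type":"array","items":{"type":"object","properties":{"xyz":{"type":"array","items":{"type":"number"}},"twist":{"type":"number"}}}},"claw":{"type":"number"},"grip_force":{"type":"number"}},"required":["rows"]}

```bash
ls; mkdir -p pics; python3 - <<'E'
from plant import manip
import cv2, numpy as np
s=manip.sense(); print({k:np.round(v,3) for k,v in s.items()}, manip.grip_depth)
ims=[]
for n in ("scene","top"):
    im=manip.camera(n); cv2.imwrite(f'pics/{n}0.png',im[:,:,::-1]); m=manip.camera_model(n); print(n,{k:np.round(v,4).tolist() for k,v in m.items()})
E
```

```text
pics
{'t': np.float64(0.0), 'qpos': array([ 1.238,  0.435,  0.025,  1.574, -0.012,  1.134, -0.075]), 'qvel': array([ 0.001,  0.   ,  0.   , -0.   ,  0.002,  0.001, -0.   ]), 'tau': array([-0.0000e+00, -6.7045e+01,  1.0240e+00, -3.1621e+01,  1.5000e-02,
        1.2000e-02,  0.0000e+00]), 'tool_pos': array([ 0.142, -0.608,  0.231]), 'tcp_rot': array([-3.119, -0.36 ,  0.   ]), 'force': array([ 0.933, -0.149,  0.54 ]), 'torque': array([0.013, 0.052, 0.014]), 'gripper_width': np.float64(0.086)} 0.0187
scene {'camera_matrix': [[514.58, 0.0, 279.5548], [0.0, 514.58, 212.8121], [0.0, 0.0, 1.0]], 'eye': [-0.2897, 0.8254, 1.0127], 'orientation': [-1.0301, 2.379, -1.0924]}
top {'camera_matrix': [[461.1085, 0.0, 277.592], [0.0, 461.1085, 214.4695], [0.0, 0.0, 1.0]], 'eye': [0.4057, 0.0752, 1.3492], 'orientation': [-2.1922, 2.1796, -0.0797]}
```

View pics/scene0.png

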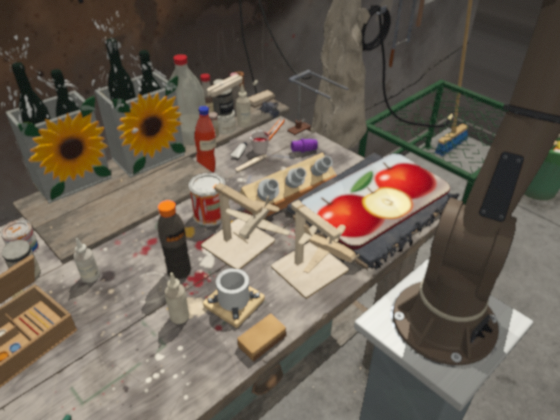

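View pics/top0.png

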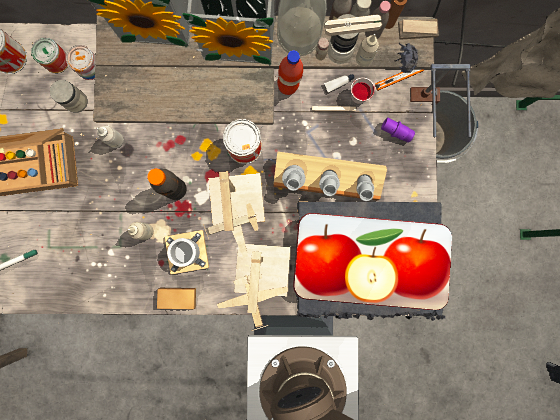

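The top view (2 pictures so far) shows the rack with three liners at about (292,175), (329,181) and (366,186), the pot at (183,252), and the solid plane at (235,200). Next I'll enlarge the rack and pot to measure the sizes.

```bash
cat > h.py <<'E'
from plant import manip
import cv2, numpy as np
from scipy.spatial.transform import Rotation as R
def ray(n,uv,z,m=None):
    m=m or manip.camera_model(n); K=m["camera_matrix"]
    d=R.from_rotvec(m["orientation"]).apply(np.linalg.solve(K,[uv[0],uv[1],1.])); e=np.array(m["eye"])
    return e+d*(z-e[2])/d[2]
def proj(n,P,m=None):
    m=m or manip.camera_model(n)
    p=np.asarray(m["camera_matrix"])@R.from_rotvec(m["orientation"]).inv().apply(np.asarray(P)-m["eye"]); return p[:2]/p[2]
def yaw():  # yaw of tool x
    x=R.from_rotvec(manip.sense()["tcp_rot"]).as_matrix()[:,0]; return np.arctan2(x[1],x[0])
def togo(P,yw=None):
    s=manip.sense(); M=R.from_rotvec(s["tcp_rot"]).as_matrix()
    d=M.T@(np.asarray(P)-s["tool_pos"]); tw=0 if yw is None else -((yw-yaw()+np.pi/2)%np.pi-np.pi/2)
    return np.round(d,4),round(float(tw),3)
E
python3 - <<'E'
from h import *
im=cv2.imread('pics/top0.png')
a=cv2.resize(im[135:215,265:395],None,fx=6,fy=6,interpolation=cv2.INTER_CUBIC)[:,:780]
b=cv2.resize(im[220:280,150:215],None,fx=6,fy=6,interpolation=cv2.INTER_CUBIC)
cv2.imwrite('pics/rackcrop.png',a); cv2.imwrite('pics/potcrop.png',b)
print('pot',ray('top',(183,252),.085))
for uv in [(292,175),(329,181),(366,186)]: print('neck',ray('top',uv,.11))
for uv in [(278,152),(385,165),(383,200),(273,190)]: print('rack',ray('top',uv,.06))
print('plane',ray('top',(235,200),0.0),ray('top',(235,200),.1))
print(yaw())
E
```

```text
pot [0.3915941  0.33117843 0.085     ]
neck [0.60160951 0.03495746 0.11      ]
neck [ 0.58581771 -0.06533404  0.11      ]
neck [ 0.57277652 -0.16549001  0.11      ]
rack [0.6749434  0.07319132 0.06      ]
rack [ 0.63960232 -0.22938506  0.06      ]
rack [ 0.54018057 -0.22268198  0.06      ]
rack [0.56662244 0.08664646 0.06      ]
plane [0.54386681 0.19868889 0.        ] [0.53362276 0.18953559 0.1       ]
0.22972629680100445
```

View pics/rackcrop.png

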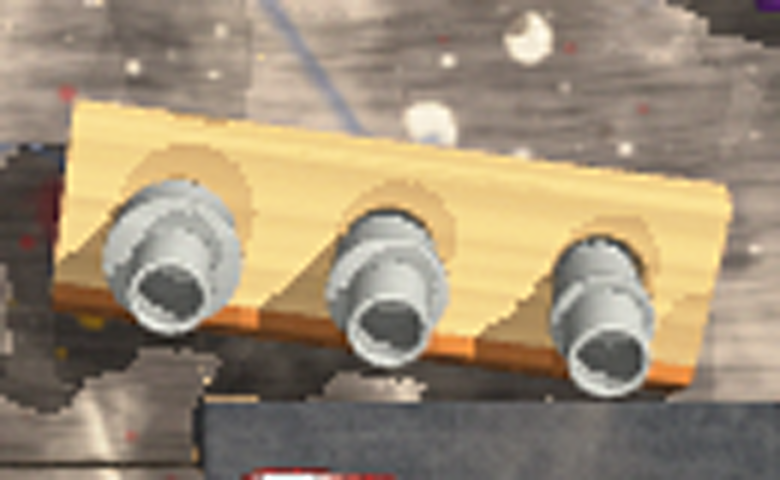

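View pics/potcrop.png

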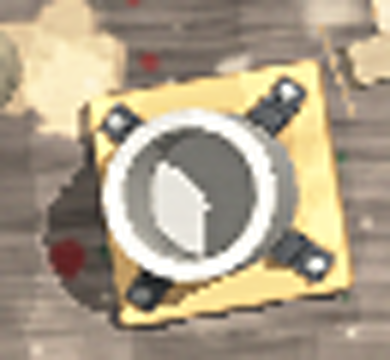

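The rack crop shows the large liner on the left (+y), the middle one in the centre and the small one on the right. Their mouths are at crop pixels (170,290), (390,325) and (610,355). The pot crop shows an outer ring about 172 px wide and a bore about 120 px, so the bore is probably 53 mm. I'll refine this now.

```bash
python3 - <<'E'
from h import *
im=cv2.imread('pics/top0.png')
c=lambda u,v:(265+(u+.5)/6-.5,135+(v+.5)/6-.5)
hl,hr,ll,lr=[ray('top',c(*p),z) for p,z in [((75,100),.074),((732,185),.074),((55,283),.029),((695,365),.029)]]
print(hl,hr,ll,lr,'len',np.linalg.norm(hl-hr),np.linalg.norm(ll-lr),'w',np.linalg.norm((hl-ll)[:2]),np.linalg.norm((hr-lr)[:2]))
yv=(hl-hr)+(ll-lr); yv[2]=0; yv/=np.linalg.norm(yv); xv=np.array([yv[1],-yv[0],0])
cen=(hl+hr+ll+lr)/4; print('cen',cen,'yaw',np.arctan2(xv[1],xv[0]))
org=cen+.015*xv; org[2]=0; print('origin',org)
for p in [(170,290),(390,325),(610,355)]:
    for z in (.1157,.1105):
        d=ray('top',c(*p),z)-org; print('mouth',z,[round(1000*float(q),1) for q in (d@xv,d@yv)])
# pot
g=cv2.cvtColor(im[220:280,150:215],cv2.COLOR_BGR2GRAY); s=cv2.cvtColor(im[220:280,150:215],cv2.COLOR_BGR2HSV)[:,:,1]
m=((g>175)&(s<40)).astype(np.uint8)
cs,h=cv2.findContours(cv2.resize(m*255,None,fx=8,fy=8,interpolation=cv2.INTER_CUBIC)//128,cv2.RETR_CCOMP,cv2.CHAIN_APPROX_NONE)
for q,hh in zip(cs,h[0]):
    if len(q)>300: e=cv2.fitEllipse(q); u=((e[0][0]+.5)/8-.5+150,(e[0][1]+.5)/8-.5+220); print('ell',np.round(u,2),np.array(e[1])/8/461.1*1264,hh[3],ray('top',u,.085))
E
```

```text
[0.67412925 0.07579168 0.074     ] [ 0.63591194 -0.23049214  0.074     ] [0.59445796 0.08491235 0.029     ] [ 0.55663624 -0.22254113  0.029     ] len 0.3086589473555863 0.3097710916210624 w 0.08019165707645533 0.07967343418745347
cen [ 0.61528385 -0.07308231  0.0515    ] yaw -0.12326692526371433
origin [ 0.63017003 -0.07492663  0.        ]
mouth 0.1157 [-63.8, 100.4]
mouth 0.1105 [-63.1, 100.4]
mouth 0.1157 [-66.8, 0.5]
mouth 0.1105 [-66.0, -0.0]
mouth 0.1157 [-67.5, -99.0]
mouth 0.1105 [-66.8, -99.9]
ell [181.32 251.98] [76.98775342 79.12102651] -1 [0.39162062 0.33576414 0.085     ]
ell [181.56 251.63] [57.66916812 58.47695961] 3 [0.39257667 0.33512478 0.085     ]
```

```bash
python3 - <<'E'
from h import *
im=cv2.imread('pics/top0.png')
g=cv2.cvtColor(im,cv2.COLOR_BGR2GRAY).astype(np.float32)
p=cv2.warpPolar(g,(56,72),(181.35,251.95),14*1.5,cv2.INTER_CUBIC)  # 0.375 px -> ~1.03mm per bin
k=1264/461.1*21/56
for a in range(0,72,6): print(a*5,[int(v) for v in p[a:a+6,18:44].mean(0)])
print([round(2*k*(i+.0),1) for i in range(18,44)])
s=manip.sense();print(s['t'])
org=np.array([.6225,-.074]); th=-.123; xv=np.array([np.cos(th),np.sin(th)]); yv=np.array([-xv[1],xv[0]])
for y in(-.1,0,.1): print(y,org-.055*xv+y*yv)
E
```

```text
0 [117, 118, 118, 118, 118, 117, 115, 111, 109, 114, 137, 179, 221, 249, 259, 257, 255, 253, 239, 207, 171, 144, 133, 134, 138, 136]
30 [116, 117, 118, 118, 118, 117, 116, 113, 106, 106, 131, 184, 234, 255, 254, 253, 258, 261, 243, 200, 149, 116, 114, 134, 161, 172]
60 [183, 178, 174, 171, 168, 168, 166, 155, 138, 124, 129, 163, 210, 246, 259, 258, 258, 259, 248, 215, 169, 138, 144, 177, 209, 225]
90 [229, 232, 234, 228, 212, 192, 173, 153, 138, 134, 147, 171, 202, 231, 250, 259, 258, 257, 258, 246, 204, 144, 92, 66, 67, 81]
120 [233, 227, 205, 170, 145, 141, 148, 153, 157, 163, 167, 177, 201, 231, 250, 254, 253, 255, 259, 254, 225, 178, 138, 126, 132, 134]
150 [190, 170, 153, 148, 151, 154, 153, 152, 151, 150, 157, 176, 204, 234, 252, 256, 255, 256, 260, 257, 235, 184, 129, 88, 71, 72]
180 [182, 159, 142, 137, 140, 142, 142, 142, 140, 138, 142, 157, 184, 218, 243, 253, 255, 255, 254, 248, 225, 180, 138, 115, 117, 128]
210 [211, 175, 134, 113, 113, 120, 122, 119, 117, 114, 112, 129, 174, 224, 248, 249, 246, 250, 250, 223, 169, 117, 97, 103, 117, 135]
240 [116, 116, 116, 115, 109, 101, 92, 86, 82, 86, 98, 127, 172, 217, 242, 247, 242, 237, 233, 228, 222, 219, 220, 221, 222, 223]
270 [117, 116, 116, 116, 116, 117, 116, 112, 105, 102, 107, 136, 184, 229, 255, 260, 254, 251, 246, 236, 222, 212, 209, 212, 218, 222]
300 [118, 118, 117, 116, 115, 115, 114, 112, 104, 96, 111, 154, 208, 246, 258, 255, 253, 255, 255, 240, 209, 181, 167, 164, 158, 145]
330 [117, 117, 117, 118, 117, 116, 114, 108, 104, 111, 135, 179, 223, 250, 257, 255, 254, 255, 249, 227, 195, 168, 153, 152, 155, 155]
[37.0, 39.1, 41.1, 43.2, 45.2, 47.3, 49.3, 51.4, 53.5, 55.5, 57.6, 59.6, 61.7, 63.7, 65.8, 67.8, 69.9, 72.0, 74.0, 76.1, 78.1, 80.2, 82.2, 84.3, 86.4, 88.4]
0.1
-0.1 [ 0.55564651 -0.16649655]
0 [ 0.56791552 -0.06725205]
0.1 [0.58018453 0.03199246]
```

The edge profile puts the bore's half-value at about 60–61 mm across, with the outside at 78. That makes the bore 61 mm, so the large liner in the +y hole is the candidate. I'll move above it first.

Call:
jog_arm:
  rows:
    - {"xyz": [0.042, -0.038, -0.02], "twist": 0.12}
    - {"xyz": [0.078, -0.071, -0.02], "twist": 0.24}
    - {"xyz": [0.115, -0.104, -0.02], "twist": 0.353}
    - {"xyz": [0.152, -0.138, -0.02], "twist": 0.353}
    - {"xyz": [0.189, -0.171, -0.02], "twist": 0.353}
    - {"xyz": [0.226, -0.205, -0.02], "twist": 0.353}
    - {"xyz": [0.263, -0.239, -0.02], "twist": 0.353}
    - {"xyz": [0.3, -0.272, -0.02], "twist": 0.353}
    - {"xyz": [0.337, -0.306, -0.02], "twist": 0.353}
    - {"xyz": [0.374, -0.339, -0.02], "twist": 0.353}
    - {"xyz": [0.411, -0.373, -0.02], "twist": 0.353}
    - {"xyz": [0.448, -0.406, -0.02], "twist": 0.353}
  claw: 0.07
  grip_force: 30

```text
t: 1.3
tool_pos: [0.4822, -0.1152, 0.2511]
tcp_rot: [-3.134, 0.194, 0.001]
force: [1.5, -0.5, 0.0]
gripper_width: 0.07
```

```bash
python3 - <<'E'
from h import *
s=manip.sense(); print(s['t'],s['tool_pos'],yaw(),s['gripper_width'])
print(togo((.5837,.0319,.25),-.123))
E
```

```text
1.3 [ 0.48221228 -0.11524457  0.25106668] -0.12349377078649894 0.0700494447552114
(array([ 0.0826, -0.1585,  0.0012]), -0.0)
```

Call:
jog_arm:
  rows:
    - {"xyz": [0.022, -0.042, 0], "twist": 0}
    - {"xyz": [0.042, -0.08, 0], "twist": 0}
    - {"xyz": [0.062, -0.12, 0], "twist": 0}
    - {"xyz": [0.0826, -0.1585, 0.001], "twist": 0}
    - {"xyz": [0.0826, -0.1585, 0.001], "twist": 0}
    - {"xyz": [0.0826, -0.1585, 0.001], "twist": 0}

```text
t: 1.9
tool_pos: [0.5836, 0.033, 0.2494]
tcp_rot: [-3.135, 0.19, 0.003]
force: [0.8, -0.4, -0.1]
gripper_width: 0.0697
```

```bash
python3 - <<'E'
from h import *
s=manip.sense(); print(s['t'],s['tool_pos'],yaw(),s['gripper_width'])
m=manip.camera_model('wrist'); print({k:np.round(v,4).tolist() for k,v in m.items()})
cv2.imwrite('pics/w1.png',manip.camera('wrist')[:,:,::-1])
print(proj('wrist',(.5837,.0319,.105),m))
E
```

```text
1.9 [0.58356987 0.03301885 0.24936384] -0.12116532482705701 0.06972997883030385
{'camera_matrix': [[308.7653, 0.0, 285.5777], [0.0, 308.7653, 211.3201], [0.0, 0.0, 1.0]], 'eye': [0.6488, 0.0247, 0.3916], 'orientation': [1.9554, -2.2086, -0.298]}
[286.57653966 197.98919849]
```

View pics/w1.png

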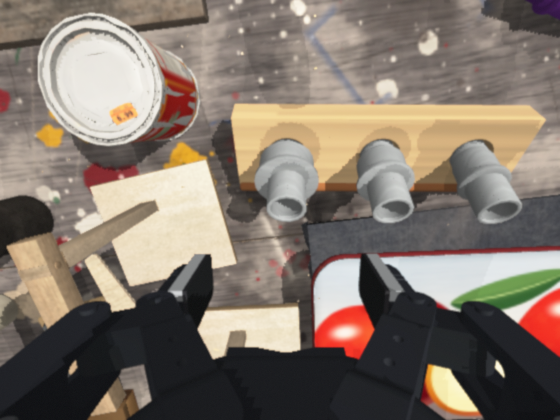

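Picture 5 (wrist): the large liner's mouth is at (287,208), central between the fingers, with its neck running up to (285,185). I'll triangulate the mouths against the top view.

```bash
python3 - <<'E'
from h import *
mw=manip.camera_model('wrist'); mt=manip.camera_model('top')
c=lambda u,v:(265+(u+.5)/6-.5,135+(v+.5)/6-.5)
def tri(a,b):
    A=[];B=[]
    for m,uv in((mw,a),(mt,b)):
        d=R.from_rotvec(m["orientation"]).apply(np.linalg.solve(m["camera_matrix"],[*uv,1.])); d/=np.linalg.norm(d)
        P=np.eye(3)-np.outer(d,d); A.append(P);B.append(P@m["eye"])
    x,r,*_=np.linalg.lstsq(np.vstack(A),np.hstack(B),rcond=None); return x,np.sqrt(r)
org=np.array([.6225,-.074,0]); th=-.123; xv=np.array([np.cos(th),np.sin(th),0]); yv=np.array([-xv[1],xv[0],0])
for a,b in [((287,208.5),(171,292)),((393,208.5),(390,325)),((499,208.5),(610,355))]:
    x,r=tri(a,c(*b)); print(x,r,'rack',(x-org)@xv,(x-org)@yv)
    for z in(.108,.116):
        y=ray('wrist',a,z,mw); print('  wrist only',z,(y-org)@xv,(y-org)@yv)
E
```

```text
[0.57741578 0.03152312 0.12111041] [0.00115867] rack -0.05769025020127881 0.09919451060519452
  wrist only 0.108 -0.061183758590788805 0.09831425873939709
  wrist only 0.116 -0.05906939634020833 0.09835170904655109
[ 0.56391655 -0.06619687  0.11624532] [7.31291863e-05] rack -0.05909821666024089 0.0005565704618483777
  wrist only 0.108 -0.061253930878303026 -0.002455683134327407
  wrist only 0.116 -0.05913759047319669 0.0004224685898365027
[ 0.55110941 -0.16514009  0.11379813] [0.00023423] rack -0.0596692518689068 -0.09921044421047466
  wrist only 0.108 -0.06132410786814364 -0.10323237771900214
  wrist only 0.116 -0.05920578917595326 -0.09751333421912411
```

```bash
python3 - <<'E'
from h import *
print(togo((.5831,.0311,.090),-.123))
E
```

```text
(array([0.0002, 0.0005, 0.1595]), -0.0)
```

Call:
jog_arm:
  rows:
    - {"xyz": [0, 0.0005, 0.04], "twist": 0}
    - {"xyz": [0, 0.0005, 0.08], "twist": 0}
    - {"xyz": [0, 0.0005, 0.12], "twist": 0}
    - {"xyz": [0, 0.0005, 0.145], "twist": 0}
    - {"xyz": [0, 0.0005, 0.1595], "twist": 0}
    - {"xyz": [0, 0.0005, 0.1595], "twist": 0}
    - {"xyz": [0, 0.0005, 0.1595], "twist": 0}
  claw: 0.065

```text
t: 2.65
tool_pos: [0.5835, 0.0306, 0.0911]
tcp_rot: [-3.135, 0.195, 0.001]
force: [0.4, 0.8, -0.2]
gripper_width: 0.0651
```

Call:
jog_arm:
  rows:
    - {"xyz": [0, 0, 0], "twist": 0}
    - {"xyz": [0, 0, 0], "twist": 0}
    - {"xyz": [0, 0, 0], "twist": 0}
    - {"xyz": [0, 0, 0], "twist": 0}
    - {"xyz": [0, 0, 0], "twist": 0}
    - {"xyz": [0, 0, 0], "twist": 0}
  claw: 0.03
  grip_force: 40

```text
t: 3.25
tool_pos: [0.5843, 0.0308, 0.0927]
tcp_rot: [-3.135, 0.195, -0.003]
force: [-2.5, 0.1, 7.5]
gripper_width: 0.0356
```

```bash
python3 - <<'E'
from h import *
s=manip.sense(); print(s['t'],s['tool_pos'],yaw(),s['gripper_width'],s['force'])
m=manip.camera_model('wrist'); print({k:np.round(v,4).tolist() for k,v in m.items()})
cv2.imwrite('pics/w2.png',manip.camera('wrist')[:,:,::-1])
E
```

```text
3.25 [0.5843477  0.03079488 0.09272527] -0.12406405646013265 0.03555542253943841 [-2.46798059  0.07717766  7.49463287]
{'camera_matrix': [[308.7653, 0.0, 285.5777], [0.0, 308.7653, 211.3201], [0.0, 0.0, 1.0]], 'eye': [0.649, 0.0224, 0.2352], 'orientation': [1.9541, -2.2137, -0.2943]}
```

View pics/w2.png

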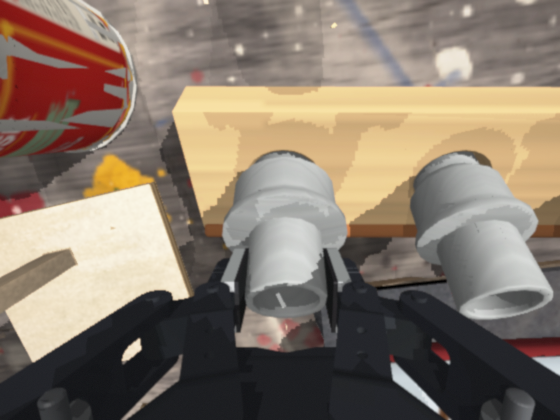

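Picture 6: the fingers hold the large liner's neck centrally, its foot is still in the hole, and the collar is clear. Now I'll pull it out along the hole axis and up.

Call:
jog_arm:
  rows:
    - {"xyz": [-0.004, 0, -0.006], "twist": 0}
    - {"xyz": [-0.008, 0, -0.013], "twist": 0}
    - {"xyz": [-0.012, 0, -0.02], "twist": 0}
    - {"xyz": [-0.016, 0, -0.027], "twist": 0}
    - {"xyz": [-0.02, 0, -0.034], "twist": 0}
    - {"xyz": [-0.022, 0, -0.05], "twist": 0}
    - {"xyz": [-0.022, 0, -0.09], "twist": 0}
    - {"xyz": [-0.022, 0, -0.13], "twist": 0}
    - {"xyz": [-0.022, 0, -0.17], "twist": 0}
    - {"xyz": [-0.022, 0, -0.207], "twist": 0}
    - {"xyz": [-0.022, 0, -0.207], "twist": 0}

```text
t: 4.4
tool_pos: [0.5643, 0.0341, 0.3056]
tcp_rot: [-3.133, 0.194, -0.017]
force: [0.3, 1.8, -2.8]
gripper_width: 0.0353
```

```bash
python3 - <<'E'
from h import *
s=manip.sense(); print(s['t'],s['tool_pos'],yaw(),s['gripper_width'],s['force'])
m=manip.camera_model('wrist')
cv2.imwrite('pics/w3.png',manip.camera('wrist')[:,:,::-1])
print(ray('top',(157,178),.215),ray('top',(140,230),.14),ray('top',(176,299),.034))
print(togo((.38,.335,.30),-.123))
E
```

```text
4.4 [0.56427087 0.03413692 0.30563058] -0.12397939398918364 0.03526170803664784 [ 0.32205266  1.7542355  -2.76546095]
[0.57549099 0.37299496 0.215     ] [0.44903932 0.43388337 0.14      ] [0.25874782 0.35856166 0.034     ]
(array([-0.219 , -0.2762,  0.0017]), -0.001)
```

View pics/w3.png

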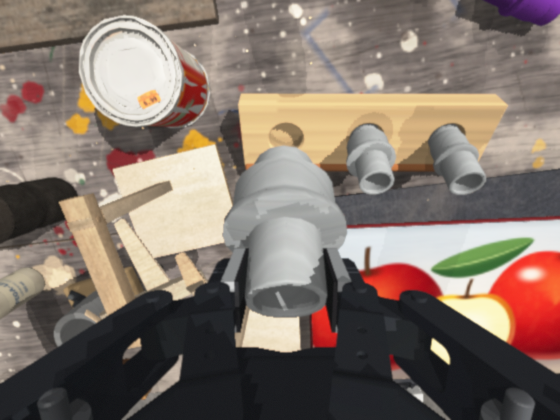

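Picture 7: the liner hangs in the grip at its old lean, with its foot towards +x. The empty hole shows in the rack at (287,135). Next I'll carry it over the pot.

Call:
jog_arm:
  rows:
    - {"xyz": [-0.025, -0.028, 0], "twist": 0}
    - {"xyz": [-0.055, -0.063, 0], "twist": 0}
    - {"xyz": [-0.087, -0.098, 0], "twist": 0}
    - {"xyz": [-0.119, -0.134, 0], "twist": 0}
    - {"xyz": [-0.151, -0.17, 0], "twist": 0}
    - {"xyz": [-0.183, -0.207, 0], "twist": 0}
    - {"xyz": [-0.213, -0.242, 0], "twist": 0}
    - {"xyz": [-0.235, -0.267, 0.01], "twist": 0}
    - {"xyz": [-0.245, -0.278, 0.05], "twist": 0}
    - {"xyz": [-0.245, -0.278, 0.09], "twist": 0}
    - {"xyz": [-0.245, -0.278, 0.11], "twist": 0}
    - {"xyz": [-0.245, -0.278, 0.11], "twist": 0}

```text
t: 5.65
tool_pos: [0.3529, 0.3377, 0.1878]
tcp_rot: [3.131, -0.193, 0.003]
force: [-0.1, -0.5, -2.8]
gripper_width: 0.0354
```

```bash
python3 - <<'E'
from h import *
s=manip.sense(); print(s['t'],s['tool_pos'],yaw(),s['gripper_width'],s['force'])
m=manip.camera_model('wrist')
a=manip.camera('wrist')[:,:,::-1]; b=manip.camera('scene')[200:340,140:300,::-1]
cv2.imwrite('pics/w4.png',np.hstack([cv2.resize(a,None,fx=.75,fy=.75),cv2.resize(b,(360,315),interpolation=cv2.INTER_CUBIC)]))
print('rim proj',proj('wrist',(.392,.3355,.085),m)*.75)
print(togo((.3553,.34,.1675),-.123))
E
```

```text
5.65 [0.35289139 0.33772655 0.18779907] -0.12311224003396498 0.035387339106715654 [-0.13555893 -0.5422327  -2.82513448]
rim proj [211.03038073 121.65034444]
(array([ 0.0004, -0.0002,  0.0239]), -0.001)
```

View pics/w4.png

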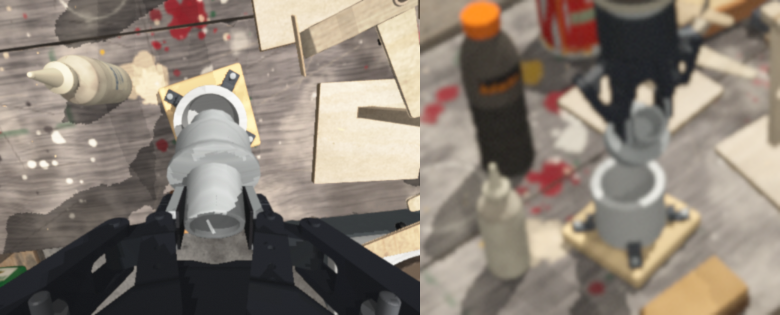

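Picture 8: the leaning liner's foot is just short of and above the pot mouth, and in line with it sideways (column 211). I'll lower the tilted foot into the mouth.

Call:
jog_arm:
  rows:
    - {"xyz": [0, 0, 0.02], "twist": 0}
    - {"xyz": [0, 0, 0.035], "twist": 0}
    - {"xyz": [0, 0, 0.045], "twist": 0}
    - {"xyz": [0, 0, 0.055], "twist": 0}
    - {"xyz": [0, 0, 0.065], "twist": 0}
    - {"xyz": [0, 0, 0.065], "twist": 0}
  grip_force: 30

```text
t: 6.35
tool_pos: [0.3578, 0.3415, 0.1275]
tcp_rot: [-3.131, 0.195, -0.016]
force: [6.2, 1.9, -0.2]
gripper_width: 0.0355
```

```bash
python3 - <<'E'
from h import *
s=manip.sense(); print(s['t'],s['tool_pos'],yaw(),s['gripper_width'],s['force'])
print(togo((.392,.3355,.150),-.123))
E
```

```text
6.35 [0.3577976  0.34146993 0.1274714 ] -0.12434898322010214 0.03549789791910858 [ 6.18335402  1.9059441  -0.24359258]
(array([ 0.0349,  0.0016, -0.0222]), -0.001)
```

Call:
jog_arm:
  rows:
    - {"xyz": [0.003, 0, 0.003], "twist": 0}
    - {"xyz": [0.007, 0, 0.003], "twist": 0}
    - {"xyz": [0.011, 0, 0.001], "twist": 0}
    - {"xyz": [0.015, 0, 0.0], "twist": 0}
    - {"xyz": [0.019, 0, -0.001], "twist": 0}
    - {"xyz": [0.019, 0, -0.001], "twist": 0}

```text
t: 6.95
tool_pos: [0.3747, 0.3393, 0.1285]
tcp_rot: [-3.132, 0.193, -0.011]
force: [-7.3, 2.3, 0.3]
gripper_width: 0.0358
```

```bash
python3 - <<'E'
from h import *
s=manip.sense(); print(s['t'],s['tool_pos'],yaw(),s['gripper_width'],s['force'],s['torque'])
print(togo((.392,.3355,.150),-.123))
E
```

```text
6.95 [0.37471341 0.33927289 0.12845103] -0.12318443288467251 0.03576063557989587 [-7.31214773  2.32387941  0.31001365] [0.3332122  1.85918547 0.07894556]
(array([ 0.0178,  0.0015, -0.0214]), -0.0)
```

Call:
jog_arm:
  rows:
    - {"xyz": [0.004, 0.001, 0], "twist": 0}
    - {"xyz": [0.008, 0.0015, 0], "twist": 0}
    - {"xyz": [0.012, 0.0015, 0.001], "twist": 0}
    - {"xyz": [0.016, 0.0015, 0.002], "twist": 0}
    - {"xyz": [0.018, 0.0015, 0.004], "twist": 0}
    - {"xyz": [0.018, 0.0015, 0.004], "twist": 0}

```text
t: 7.55
tool_pos: [0.391, 0.3358, 0.124]
tcp_rot: [-3.132, 0.192, -0.007]
force: [-4.2, 2.7, -3.2]
gripper_width: 0.0356
```

```bash
python3 - <<'E'
from h import *
s=manip.sense(); print(s['t'],s['tool_pos'],yaw(),s['gripper_width'],s['force'],s['torque'])
print(togo((.392,.3355,.150),-.123))
a=manip.camera('wrist')[:,:,::-1]; b=manip.camera('scene')[200:340,140:300,::-1]
cv2.imwrite('pics/w5.png',np.hstack([cv2.resize(a,None,fx=.75,fy=.75),cv2.resize(b,(360,315),interpolation=cv2.INTER_CUBIC)]))
E
```

```text
7.55 [0.39095813 0.33584465 0.12402609] -0.1223283802997038 0.03562747393408785 [-4.15475208  2.70309279 -3.2157375 ] [0.50652494 1.17670987 0.0461353 ]
(array([ 0.0012,  0.0001, -0.026 ]), 0.001)
```

View pics/w5.png

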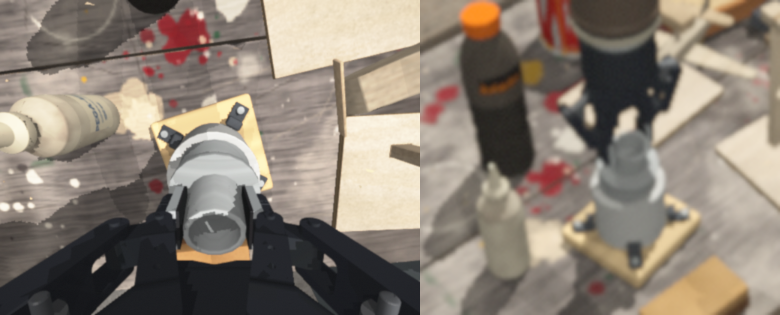

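Picture 9: the liner now stands nearly upright in the mouth with its foot inside. I'll lower it gently.

Call:
jog_arm:
  rows:
    - {"xyz": [0.001, 0.0005, 0.004], "twist": 0}
    - {"xyz": [0.001, 0.0005, 0.008], "twist": 0}
    - {"xyz": [0.001, 0.0005, 0.012], "twist": 0}
    - {"xyz": [0.001, 0.0005, 0.016], "twist": 0}
    - {"xyz": [0.001, 0.0005, 0.018], "twist": 0}
    - {"xyz": [0.001, 0.0005, 0.018], "twist": 0}

```text
t: 8.25
tool_pos: [0.39, 0.337, 0.1068]
tcp_rot: [-3.131, 0.188, -0.004]
force: [-11.9, 3.1, 7.5]
gripper_width: 0.0358
```

```bash
python3 - <<'E'
from h import *
s=manip.sense(); print(s['t'],s['tool_pos'],yaw(),s['gripper_width'],s['force'],s['torque'])
print(togo((.392,.3355,.150),-.123))
E
```

```text
8.25 [0.38998479 0.33699403 0.10677159] -0.12013114313332701 0.03576346377589559 [-11.94176012   3.08518016   7.5244839 ] [ 0.94441966  2.82810389 -0.00494797]
(array([ 0.0023,  0.001 , -0.0432]), 0.003)
```

Call:
jog_arm:
  rows:
    - {"xyz": [-0.001, -0.0005, 0.002], "twist": 0}
    - {"xyz": [-0.001, -0.001, 0.004], "twist": 0}
    - {"xyz": [-0.001, -0.001, 0.006], "twist": 0}
    - {"xyz": [-0.001, -0.001, 0.006], "twist": 0}

```text
t: 8.65
tool_pos: [0.3931, 0.3376, 0.1031]
tcp_rot: [-3.129, 0.192, -0.014]
force: [4.8, -7.1, 18.9]
gripper_width: 0.0358
```

Call:
jog_arm:
  rows:
    - {"xyz": [0, 0, 0], "twist": 0}
    - {"xyz": [0, 0, 0], "twist": 0}
    - {"xyz": [0, 0, 0], "twist": 0}
    - {"xyz": [0, 0, 0], "twist": 0}
    - {"xyz": [0, 0, 0], "twist": 0}
  claw: 0.06

```text
t: 9.15
tool_pos: [0.3929, 0.3376, 0.1029]
tcp_rot: [-3.13, 0.192, -0.013]
force: [-1.1, 0.1, -1.0]
gripper_width: 0.06
```

Call:
jog_arm:
  rows:
    - {"xyz": [0, 0, -0.02], "twist": 0}
    - {"xyz": [0, 0, -0.05], "twist": 0}
    - {"xyz": [-0.02, 0, -0.09], "twist": 0}
    - {"xyz": [-0.05, 0, -0.13], "twist": 0}
    - {"xyz": [-0.05, 0, -0.13], "twist": 0}

```text
t: 9.65
tool_pos: [0.34, 0.3463, 0.2374]
tcp_rot: [-3.123, 0.184, -0.019]
force: [-0.2, 0.2, 0.5]
gripper_width: 0.0603
```

```bash
python3 - <<'E'
from h import *
s=manip.sense(); print(s['t'],s['tool_pos'],yaw(),s['gripper_width'],s['force'])
m=manip.camera_model('wrist')
a=manip.camera('wrist')[:,:,::-1]; b=manip.camera('scene')[200:340,140:300,::-1]
cv2.imwrite('pics/w6full.png',a)
cv2.imwrite('pics/w6.png',np.hstack([cv2.resize(a,None,fx=.75,fy=.75),cv2.resize(b,(360,315),interpolation=cv2.INTER_CUBIC)]))
for P in [(.392,.3355,.128),(.392,.3355,.085)]: print(proj('wrist',P,m)*.75)
np.save('m6.npy',m,allow_pickle=True)
E
```

```text
9.65 [0.34001469 0.34629213 0.23739017] -0.11803117262034715 0.06027846447425827 [-0.21893291  0.21845034  0.47051106]
[219.64687238 108.85037637]
[219.30830148 107.33151056]
```

View pics/w6.png

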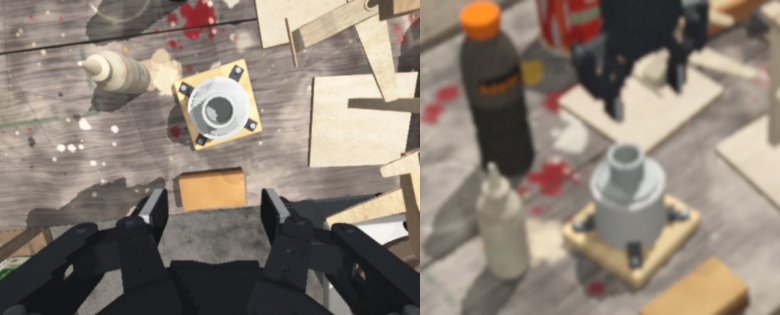

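Picture 10: the liner stands upright in the pot, collar over the rim, with the bystanders unmoved. I'll check its height and tilt across the views.

```bash
python3 - <<'E'
from h import *
t=manip.camera('top')[:,:,::-1]; sc=manip.camera('scene')[:,:,::-1]
cv2.imwrite('pics/top7.png',t);cv2.imwrite('pics/scene7.png',sc)
w=cv2.imread('pics/w6full.png')
f=lambda im,u,v,n,k:cv2.resize(im[v:v+n,u:u+n],(k,k),interpolation=cv2.INTER_CUBIC)
cv2.imwrite('pics/c7.png',np.hstack([f(t,158,228,40,400),f(sc,210,260,50,400)]))
for n in('top','scene'):
    for z,nm in((.128,'mouth'),(.152,'mouth+24'),(.116,'mouth-12'),(.094,'collar top'),(.085,'rim')): print(n,nm,(proj(n,(.392,.336,z))-((158,228) if n=='top' else (210,260)))*(10 if n=='top' else 8)+4.5)
E
```

```text
top mouth [203.21263563 244.48119631]
top mouth+24 [183.3713338  245.40825955]
top mouth-12 [212.84336684 244.03121087]
top collar top [230.02093727 243.22860757]
top rim [236.87562698 242.90832965]
scene mouth [170.18301651  58.11188059]
scene mouth+24 [165.37668883   0.99552354]
scene mouth-12 [172.53968763  86.11755946]
scene collar top [176.78222994 136.53413058]
scene rim [178.48937533 156.82112135]
```

View pics/c7.png

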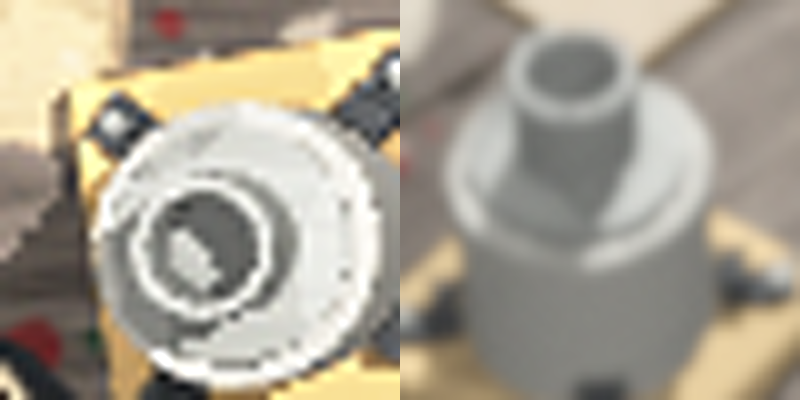

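Picture 11: the mouth sits at top-crop pixel (203,245), against (203,244) predicted for a centred, upright, seated liner. In the scene crop it is at (174,72) and the pot's rim is also about 6 px below its prediction. The difference fits a seated liner and rules out one standing 24 mm proud. The hand is clear, so I'm handing in.

```bash
python3 - <<'E'
from plant import manip
s=manip.sense(); print(s['t'],s['force']); print(manip.sign_off())
E
```

```text
9.85 [-0.04387491  0.08982632 -0.53862318]
the job is handed in; nothing more can be done
None
```

The large liner fits the pot. I handed the job in at 9.85 s with that liner seated upright. The middle and small liners were never touched, so they still stand in their rack holes.

- **Choosing the liner:** the top picture put the pot's bore at 60–61 mm, so I tried only the large liner. My first estimate was wrong: an ellipse fit gave 58 mm, and by eye I had guessed 53 mm. The large liner going in settled it.
- **Seating it:** I pulled it from the +y hole still leaning, used the pot's bore to bring it upright, and pressed it down to about 19 N. It stopped with the fingertips at 0.103 m, against about 0.102 m expected for a seated liner.
- **Last checks:** the liner's mouth in the top view matched a centred, upright, seated liner to within 1 crop pixel (about 0.3 mm).
    - **Scene view:** the mouth was 14 crop pixels lower than predicted. The pot's rim was also off, by about 6–8 pixels, so I put most of this down to calibration. What is left is about 2–3 mm, enough to rule out a liner standing 24 mm proud. One dropped 12 mm is ruled out because its 65 mm collar cannot pass a 61 mm bore.
    - **Surroundings:** the glue bottle, dark bottle and sanding block looked unmoved in the last pictures. The paint tin was only partly in view, and I did not look at the rack again after placing the liner. The arm's path stayed clear of both, and the gripper ended clear of everything.

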